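# Fit the steam pipe to the salon steamer

## Robot

A 6-joint arm with a two-finger parallel gripper is mounted at the origin on the work surface. World frame = base frame: x ahead of the robot, y to its left, z up, the work surface at z = 0. Lengths are in m, angles in rad, forces in N, time in s.
With the tool pointing down it reaches from about 0.425 to 0.95 m from the base axis. Payload 3.5 kg.
Tool frame: the origin (TCP) lies at the very end of the fingers, on their centre line; the grasp point (between the pads) lies 19 mm behind it; z points along the fingers, y is the line along which they close (so a half turn about z gives the same grasp; the last joint's range is limited). The gripper opens to 85 mm and grips with 20 to 120 N. Pads are 22 mm wide; open, the fingers measure 114 mm over their backs; the gripper's body (76 mm by 85 mm) begins 54 mm behind the grasp point. The pads swing forward as they close: fully open they stand 13 mm farther back than shut.
Start: joints at [0.976, 0.286, 1.577, -0, 1.279, -0.15], TCP at [0.29, 0.609, 0.231] pointing down, gripper open.
Joint ranges: [-2.77, 2.77], [-0.9, 2.22], [0.21, 2.48], [-1.53, 4.67], [0.24, 2.81], [-2.84, 2.84]. Speed limits (rad/s): [2.79, 2.79, 3.14, 3.14, 3.14, 3.14].

## Interface

Orientations are given as a unit quaternion [x, y, z, w].
In Python, from plant import ctrl gives the robot as it stands.
- The arm moves only by the tool carry_out, never from a script. Its argument "deltas" is one flat list of numbers, 6 for each row, row after row: the shift along the tool's x, y, z in m, then the turn, a rotation vector about the tool's x, y, z in rad. A call has 1 to 5 rows; each row is the pose to reach, as a shift and turn from the pose commanded when the call began, along the tool's axes at that moment; what a row does not reach only later rows make up. A row lasts 1/8 s, in which the tool goes at most 62.5 mm and 10.7 degrees, less where a joint would pass 70% of its speed; a pose out of reach is approached as far as the arm can. A call with a gripper value outside its range is refused whole. "grip" is the opening in per cent of the stroke, from 0 (shut) to 100 (fully open), set as the call begins (left out, the last holds). The fingers move at their own pace and stop on an object; "grip_force" is the grip in N (left out, the last holds). Time passes only in rows, so rows that repeat a pose let the fingers close. It gives the time, the measured TCP pose, the force, the opening and the grip force at its end, in the units of the state.
- ctrl.get_state(): the state, without advancing time (a new reading comes with each control period).
- ctrl.read_camera(name): name is "scene" or "top" or "wrist"; returns (picture, depth): 400x640x3 uint8, red, green, blue; 400x640 float32, m along the optical axis (not along the pixel's ray), 0 where there is no reading.
- ctrl.camera_model(name): a dict with "intrinsics" (3x3 intrinsics, pixels), "k1" (the pictures are not rectified: a ray, as slopes to the right and down, at radius r is drawn at 1 + k1 r^2 times it, then the intrinsics apply), "extrinsics" (4x4, takes a point from world to camera coordinates); the wrist camera has in their place "hand_eye" (4x4, takes a point from camera to tool coordinates, whose origin is the TCP and whose axes are the flange's). Camera axes: x right, y down, z forward; pixel columns grow to the right and rows downward; lengths in m; the calibration is good to about 2 mm. A picture is of the moment at which its call begins: read the wrist's pose just before it. camera_model takes no time and is no camera call.
- ctrl.sign_off(): hands the job in; it is judged then, once.
Trained networks look in the newest picture that a camera, given by its name, has taken for a name from the list of things; names that differ only in an ending like _2 or _b are one class to them, and where a whole thing is asked for, a point or a joint stands for the part that bears it (a point fixed in the world has none). Each returns a list of dicts, best first, with "score" (0 to 1); they miss things now and then, are a little off and sometimes report something else, mostly with a low value. They report only what shows in the picture. A call takes as long as a camera call.
- ctrl.find_in(camera, query): "uv" ([column, row] in pixels, amid what is visible of it).
The state is a dict: "time": time; "qpos": joint angles; "dq": joint speeds; "joint_efforts": joint torques, N m; "eef_pos": TCP position; "tcp_rot": TCP orientation; "contact_force": force on the tool from outside, world axes, zero at the start; "wrist_torque": the same for the moment, N m; "opening": opening from 0.0 (shut) to 1.0 (fully open); "finger_force": force on a finger pad.
Only numpy, scipy, OpenCV 4.12 (cv2) and the standard library are available. Lean on these libraries where they do the work, as an engineer would, in place of code of your own. Each camera call takes 0.05 s, during which the arm holds its last target. There are 200 camera calls.

## Task

Fit the clean steam pipe to the steamer: lift it out of the drying stand, push it down into the outlet on top of the steamer until it snaps in and is fully home on its seat, pressing gently and never ramming it, then pull it up firmly (about 12 N) to make sure that it is locked. Leave it locked in, upright, its nozzle pointing out over the steamer's front panel, and let go; do not disturb the other things on the counter.

Things in the scene. Friction and masses are not known exactly. Their poses are not given: they have to be found in the camera images.
- pipe: The steam pipe: loose rigid steel, about 160 g, upright in either hole of the drying stand. Origin: centre of its lower end; z runs up the pipe, x the way its side nozzle points. Lower end: cone, 17.6 mm diameter growing to 20 over 2.2 mm; then 20 mm diameter; locking groove, 15 mm diameter, 12.5 to 20 mm up; 20 mm diameter to 38 mm. Never press it on the steamer with over 45 N.
- grip (a point): Middle of the pipe's black rubber grip sleeve (24 mm diameter, from 38 to 84 mm above the lower end), on the axis, 62 mm above the lower end; axes as the pipe's. Grip it here across y, the fingers either side of the nozzle's direction, with 40 N or more so that it does not slip. The elbow over it tops out 112 mm above the lower end.
- nozzle (a point): Tip of the pipe's level nozzle (21 mm thick), 65 mm out along the pipe's x and 102 mm above its lower end.
- steamer: The steamer, a white plastic box fixed to the counter, 190 x 180 x 95 mm. Origin: centre of its underside; its front panel (black timer knob, rocker switch) faces its -x, z is up. The deck round the outlet is 100 mm high; the clear water tank behind begins 47 mm behind the outlet's nominal axis and is 123 mm high, its filler cap 131 mm.
- outlet (a point): Over the middle of the outlet's round rubber boot, at the height of the steel fitting's flat rim, 134 mm over the counter, 30 mm from the steamer's origin towards its front; axes as the steamer's. The fitting (37 mm diameter) stands off-centre on the swivelling boot: its true axis lies 3.5 to 6.5 mm from this point, in any direction, not measured: find it by eye or feel. It gives sideways under 3 N.
- seat (a point): Level of the hard flat seat in the fitting, 28 mm below the rim (this point lies straight below outlet). The pipe is fully home when its lower end is on it. The bore is straight, 22 mm diameter: the pipe's cone enters it from up to about 2 mm off the true axis; further off, the pipe's end stops on the rim.
- latch (a point): Nominal level of the two spring latches in the bore, 15 mm below the rim. They resist the pipe from about 10 mm below the rim with up to some 15 N, then snap into the groove over its last 2 mm. The locked pipe has 2 mm of play upwards, then holds, and can be turned. Small black buttons on the fitting's sides would release it.
- stand: The drying stand, a fixed wooden block 85 x 190 x 40 mm with two holes, 25 mm in diameter and 28 mm deep, on its centre line at y = +55 and -55 mm. Origin: centre of its underside.
- shaving_brush: Shaving brush, 107 mm tall, upright in the stand's other hole. Origin: underside. Bystander.
- bowl: Steel mixing bowl, 110 mm across, 45 mm high. Origin: underside. Bystander.
- tint_brush: Flat black tint brush, 190 mm long, 8 mm thick, lying. Bystander.
- spray_bottle: Clear trigger spray bottle, 68 mm across, 169 mm high. Origin: underside. Bystander.
- developer: White plastic bottle, 68 mm across, 150 mm high. Origin: underside. Bystander.
- sachet_carton: Blue open carton with sachets, 60 x 100 x 112 mm. Origin: underside. Bystander.
- comb_jar: Glass jar with combs, 82 mm across, 150 mm high. Origin: underside. Bystander.
- clipper: Hair clipper lying on the counter, 170 x 42 x 36 mm. Origin: underside. Bystander.

How it is judged:
By the outcome, as a careful person would: the job done as asked, in the order asked, and still so for the second after the job is handed in, with the robot touching nothing.
It also fails if it takes over 72 s, if anything falls off the work surface, if the arm or the gripper's body presses on something with over 40 N, if the wrist force passes 120 N, or if a joint passes its speed limit or range.

## Working session

There is one attempt and no reset: what is moved stays moved. The work goes in short steps, Python scripts to look and compute and a tool call to move; the robot and the scene stay as the last step left them, time stands still between calls to the robot, and variables do not carry over. Pictures are saved under pics/ and viewed, at most 10 in all, crops included, and the job is handed in when it is done.

Besides the shell and the picture viewer there is one more tool, called in YAML: its name, and indented under it one key for each argument. carry_out: Moves the arm, as the interface text tells. Its arguments: {"type":"object","properties":{"deltas":{"type":"array"},"grip":{"type":"number"},"grip_force":{"type":"number"}},"required":["deltas"]}

```bash
mkdir -p pics; ls
cat > h.py <<'E'
import numpy as np, cv2
from plant import ctrl
from scipy.spatial.transform import Rotation as R
def model(n):
    m=ctrl.camera_model(n); K=np.array(m["intrinsics"]); k1=m["k1"]
    if n=="wrist":
        s=ctrl.get_state(); T=np.eye(4); T[:3,:3]=R.from_quat(s["tcp_rot"]).as_matrix(); T[:3,3]=s["eef_pos"]
        C=T@np.array(m["hand_eye"])
    else: C=np.linalg.inv(np.array(m["extrinsics"]))
    return K,k1,C
def slopes(K,k1,uv):
    return cv2.undistortPoints(np.array([[uv]],float),K,np.array([k1,0,0,0,0.]))[0,0]
def ray(M,uv):
    K,k1,C=M; a=slopes(K,k1,uv); d=C[:3,:3]@np.array([a[0],a[1],1.]); return C[:3,3],d
def at_z(M,uv,z):
    o,d=ray(M,uv); return o+d*(z-o[2])/d[2]
def at_depth(M,uv,D):
    o,d=ray(M,uv); u,v=np.round(uv).astype(int); return o+d*D[v,u]
def proj(M,p):
    K,k1,C=M; q=np.linalg.inv(C)@np.append(p,1); s=q[:2]/q[2]; s=s*(1+k1*(s@s)); return (K@np.append(s,1))[:2]
def cloud(M,D):
    K,k1,C=M; h,w=D.shape; g=np.stack(np.meshgrid(np.arange(w),np.arange(h)),-1).reshape(-1,1,2).astype(float)
    s=cv2.undistortPoints(g,K,np.array([k1,0,0,0,0.]))[:,0]; d=np.c_[s,np.ones(len(s))]*D.reshape(-1,1)
    return (d@C[:3,:3].T+C[:3,3]).reshape(h,w,3)
def shot(n,f=None):
    M=model(n); I,D=ctrl.read_camera(n)
    if f: cv2.imwrite("pics/"+f,cv2.cvtColor(I,cv2.COLOR_RGB2BGR))
    return M,I,D
E
python3 - <<'E'
from h import *
np.set_printoptions(precision=4,suppress=True)
print({k:v for k,v in ctrl.get_state().items()})
for n in ("top","scene"):
    M,I,D=shot(n,n+"0.png"); print(n,M[2])
    for q in ("pipe","grip","nozzle","steamer","outlet","stand","shaving_brush"):
        for r in ctrl.find_in(n,q)[:2]:
            print(q,np.round(r["uv"],1),round(r["score"],2),at_depth(M,r["uv"],D))
E
```

```text
pics
{'time': 0.0, 'qpos': array([ 0.976 ,  0.2872,  1.5782,  0.    ,  1.2786, -0.15  ]), 'dq': array([-0.0006,  0.0001, -0.0021, -0.0001, -0.0002,  0.001 ]), 'joint_efforts': array([  0.0004, -40.5989, -29.2621,  -0.    ,   0.0058,   0.    ]), 'eef_pos': array([0.2901, 0.6088, 0.2299]), 'tcp_rot': array([ 0.2206,  0.9754, -0.0011, -0.0004]), 'contact_force': array([ 1.0244, -0.7046,  0.0347]), 'wrist_torque': array([-0.0363,  0.0213, -0.0045]), 'finger_force': 0.0, 'opening': 0.9984752273042246}
top [[-0.0245 -0.9918  0.1255  0.3863]
 [-0.9997  0.0242 -0.0043 -0.0049]
 [ 0.0013 -0.1255 -0.9921  1.5529]
 [ 0.      0.      0.      1.    ]]
nozzle [274.5 199.1] 0.49 [0.5889 0.1635 0.1211]
nozzle [407.4 197.9] 0.36 [ 0.5839 -0.2724  0.1095]
steamer [404.6 200.4] 0.87 [ 0.5766 -0.2638  0.1037]
outlet [406.9 201.9] 0.84 [ 0.5705 -0.27    0.1103]
stand [263.2 202.3] 0.9 [0.5908 0.2127 0.0352]
shaving_brush [245.8 194.1] 0.68 [0.6091 0.2586 0.1118]
scene [[-0.65    0.4275 -0.6283  1.3508]
 [ 0.7597  0.3445 -0.5516  0.6508]
 [-0.0194 -0.8358 -0.5487  0.765 ]
 [ 0.      0.      0.      1.    ]]
pipe [365.6 221.4] 0.61 [0.5842 0.1638 0.089 ]
grip [365.8 222. ] 0.57 [0.5846 0.1649 0.0874]
nozzle [338.6 266.9] 0.65 [0.7948 0.2225 0.0885]
nozzle [368.6 218.2] 0.51 [0.5782 0.1701 0.1008]
steamer [274.1 189.1] 0.98 [ 0.6444 -0.1831  0.1016]
outlet [273.2 183.8] 0.79 [ 0.6412 -0.1887  0.1198]
stand [375.7 248. ] 0.78 [0.6194 0.2281 0.0393]
stand [249.9 216.9] 0.53 [ 0.8071 -0.1213  0.1015]
shaving_brush [389.3 242.6] 0.68 [0.6163 0.2698 0.0807]
shaving_brush [364.  221.1] 0.31 [ 0.4844  0.0937 -0.0009]
```

Run:
```python
import cv2,numpy as np
a=cv2.imread("pics/top0.png");b=cv2.imread("pics/scene0.png")
a=cv2.resize(a[130:290,190:470],(798,456),interpolation=cv2.INTER_CUBIC)
cv2.imwrite("pics/topc.png",a)
cv2.imwrite("pics/scenec.png",cv2.resize(b[110:310,200:440],(720,600),interpolation=cv2.INTER_CUBIC))
```

```text
(no output)
```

View pics/topc.png

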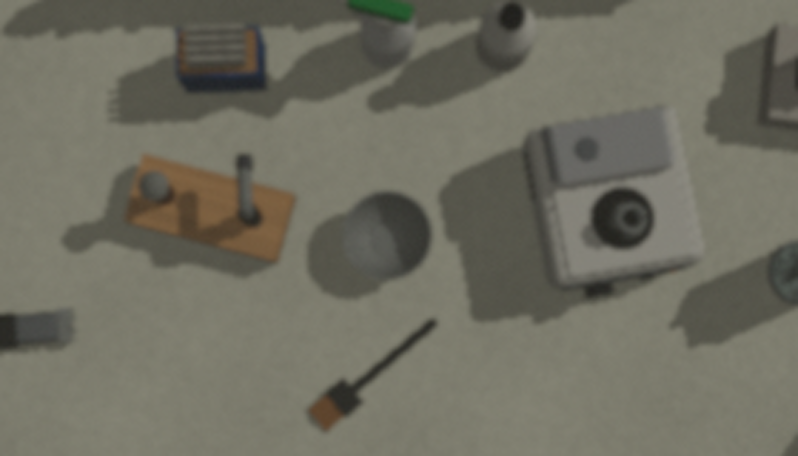

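View pics/scenec.png

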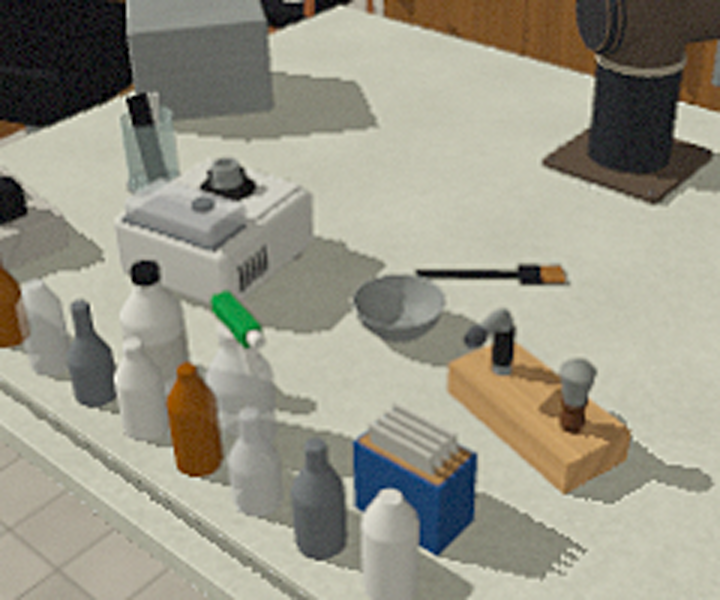

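The top crop shows the pipe in the stand's right hole (elbow at crop (250,213), nozzle tip at (245,160), so it points away from the robot). The steamer's boot and fitting are at crop (628,217), with its front knob at (598,290), facing the robot. The bowl sits between stand and steamer.

Run:
```python
from h import *
np.set_printoptions(precision=4,suppress=True)
M,I,D=shot("top"); P=cloud(M,D).reshape(-1,3)
def rect(m):
    return cv2.minAreaRect((P[m][:,:2]*1000).astype(np.float32))
x,y,z=P.T
m=(abs(x-.6)<.12)&(abs(y-.21)<.13)&(z>.028)&(z<.05); print("stand",m.sum(),rect(m))
m=(abs(x-.6)<.12)&(abs(y-.165)<.04)&(z>.075); q=P[m]; print("pipe top",len(q)); print(q[np.argsort(q[:,0])][:60:3])
m=(abs(x-.58)<.15)&(abs(y+.27)<.14)&(z>.085)&(z<.11); print("steamer",m.sum(),rect(m))
m=(abs(x-.58)<.08)&(abs(y+.27)<.08)&(z>.126)&(z<.15); print("fit",m.sum(),P[m].mean(0),rect(m))
m=(abs(x-.66)<.12)&(abs(y+.27)<.12)&(z>.116)&(z<.126); print("tank",m.sum(),P[m].mean(0),rect(m))
```

```text
stand 1145 ((590.3972778320312, 212.29248046875), (191.3082733154297, 85.81367492675781), 73.9744873046875)
pipe top 137
[[0.5633 0.1592 0.0896]
 [0.5652 0.1514 0.0994]
 [0.5661 0.1619 0.0946]
 [0.5676 0.1502 0.0794]
 [0.5689 0.1549 0.0971]
 [0.57   0.1562 0.1153]
 [0.5704 0.1597 0.1134]
 [0.5723 0.1679 0.0995]
 [0.5728 0.1589 0.1201]
 [0.5744 0.1667 0.1088]
 [0.5761 0.1557 0.119 ]
 [0.577  0.166  0.1145]
 [0.5787 0.1551 0.1244]
 [0.5793 0.162  0.121 ]
 [0.5823 0.1521 0.1218]
 [0.5827 0.1588 0.1198]
 [0.5854 0.1583 0.1242]
 [0.586  0.1556 0.119 ]
 [0.5893 0.162  0.12  ]
 [0.5898 0.1655 0.1174]]
steamer 1863 ((586.1843872070312, -270.1083984375), (189.15074157714844, 179.60877990722656), 8.689692497253418)
fit 286 [ 0.6134 -0.2584  0.1301] ((597.073486328125, -260.7696228027344), (125.30447387695312, 134.50714111328125), 0.4657953679561615)
tank 670 [ 0.6385 -0.2618  0.1224] ((659.0515747070312, -219.78916931152344), (237.40419006347656, 146.5304718017578), 56.94710922241211)
```

```bash
cat >> h.py <<'E'
def goto(p,phi,n=None):
    """print rows data: delta in tool axes from current commanded (approx measured) pose to TCP p, tool down, tool x at angle phi deg"""
    s=ctrl.get_state(); r0=R.from_quat(s["tcp_rot"]); f=np.radians(phi)
    r1=R.from_matrix(np.array([[np.cos(f),np.sin(f),0],[np.sin(f),-np.cos(f),0],[0,0,-1]]).T)
    d=r0.inv().apply(np.array(p)-s["eef_pos"]); w=(r0.inv()*r1).as_rotvec()
    print("delta",np.round(d,4),"rot",np.round(w,4),"deg",np.round(np.degrees(np.linalg.norm(w)),1),"rows",max(np.linalg.norm(d)/.0625,np.degrees(np.linalg.norm(w))/10.7).round(2)); return d,w
E
python3 - <<'E'
from h import *
np.set_printoptions(precision=4,suppress=True)
print(ctrl.camera_model("wrist"))
M,I,D=shot("top"); P=cloud(M,D).reshape(-1,3); x,y,z=P.T
m=(abs(x-.6)<.12)&(abs(y-.165)<.035)&(z>.10); q=P[m]
vx=cv2.fitLine(q[:,:2].astype(np.float32),cv2.DIST_HUBER,0,0.01,0.01).ravel(); print(vx,np.degrees(np.arctan2(vx[1],vx[0])),q[:,0].max(),q[:,0].min())
goto([.5752,.1594,.30],180)
E
```

```text
{'intrinsics': array([[309.9758,   0.    , 316.9345],
       [  0.    , 309.9758, 199.1397],
       [  0.    ,   0.    ,   1.    ]]), 'k1': 0.01118224283401952, 'hand_eye': array([[ 0.0005, -0.9657, -0.2595,  0.0653],
       [ 1.    ,  0.0005,  0.0002,  0.0013],
       [-0.    , -0.2595,  0.9657, -0.1432],
       [ 0.    ,  0.    ,  0.    ,  1.    ]])}
[0.9995 0.0316 0.6034 0.1587] 1.8116393 0.6393856925582039 0.565167998793688
delta [-0.4507 -0.2836 -0.0686] rot [ 0.      0.     -0.4447] deg 25.5 rows 8.59
```

carry_out:
  deltas: [-0.05, -0.0315, -0.0076, 0, 0, -0.05, -0.1, -0.063, -0.0152, 0, 0, -0.1, -0.15, -0.0945, -0.0228, 0, 0, -0.15, -0.2, -0.126, -0.0304, 0, 0, -0.2, -0.25, -0.1575, -0.038, 0, 0, -0.25]
  grip: 100

```text
time: 1.52
eef_pos: [0.4491, 0.3579, 0.2699]
tcp_rot: [0.096, 0.995, 0.0, 0.0]
contact_force: [1.2, 0.2, -0.5]
opening: 0.998
finger_force: 0.0
```

Run:
```python
from h import *
goto([.5752,.1594,.28],181.8); print(ctrl.get_state()['qpos'])
```

```text
delta [-0.1619 -0.1707 -0.0101] rot [ 0.0004  0.0007 -0.2244] deg 12.9 rows 3.77
[ 4.96334658e-01  3.65521259e-02  1.78831793e+00 -6.86553306e-05
  1.31591599e+00 -8.81504329e-01]
```

carry_out:
  deltas: [-0.04, -0.043, -0.0025, 0, 0, -0.056, -0.08, -0.086, -0.005, 0, 0, -0.112, -0.122, -0.128, -0.0075, 0, 0, -0.168, -0.162, -0.1707, -0.01, 0, 0, -0.224, -0.162, -0.1707, -0.01, 0, 0, -0.224]

```text
time: 2.15
eef_pos: [0.576, 0.1573, 0.2795]
tcp_rot: [-0.012, 1.0, -0.0, 0.0]
contact_force: [0.3, 1.5, 0.0]
opening: 1.002
finger_force: 0.0
```

Run:
```python
from h import *
np.set_printoptions(precision=4,suppress=True)
M,I,D=shot("wrist","w1.png"); P=cloud(M,D)
for q in ("pipe","grip","nozzle","stand"):
    for r in ctrl.find_in("wrist",q)[:2]: print(q,np.round(r["uv"],1),round(r["score"],2),at_depth(M,r["uv"],D))
x,y,z=P.reshape(-1,3).T; Q=P.reshape(-1,3)
for lo,hi in ((.085,.095),(.095,.105),(.105,.115),(.115,.13)):
    m=(abs(x-.6)<.1)&(abs(y-.16)<.04)&(z>lo)&(z<hi); q=Q[m]
    l=cv2.fitLine(q[:,:2].astype(np.float32),cv2.DIST_HUBER,0,0.01,0.01).ravel()
    print(lo,m.sum(),q.min(0),q.max(0),np.median(q,0),l)
m=(abs(x-.6)<.12)&(abs(y-.21)<.13)&(z>.03)&(z<.05); print("stand",m.sum(),cv2.minAreaRect((Q[m][:,:2]*1000).astype(np.float32)))
print(ctrl.get_state()['qpos'],ctrl.get_state()['eef_pos'])
for p in ([.5752,.1594,.124],[.5752,.1594,.04]): print(proj(M,p))
```

```text
pipe [316.4 204.6] 0.65 [0.5984 0.1583 0.1205]
grip [325.3 198. ] 0.77 [0.5907 0.1671 0.1226]
grip [573.   66.9] 0.44 [0.4506 0.4516 0.0332]
nozzle [321.8 200.5] 0.82 [0.5933 0.1636 0.1229]
stand [360.3 177. ] 0.92 [0.5842 0.2128 0.0406]
0.085 48 [0.5643 0.1518 0.0851] [0.5828 0.1746 0.095 ] [0.5667 0.1619 0.0919] [ 0.4336 -0.9011  0.5685  0.1593]
0.095 137 [0.5648 0.152  0.095 ] [0.5834 0.1747 0.1047] [0.5699 0.1634 0.0965] [0.1407 0.9901 0.5694 0.1628]
0.105 125 [0.5675 0.1542 0.105 ] [0.6356 0.1746 0.115 ] [0.5722 0.1643 0.1111] [0.9803 0.1977 0.5828 0.1652]
0.115 1047 [0.5727 0.1543 0.1151] [0.6415 0.1745 0.1265] [0.6068 0.1636 0.1216] [0.9998 0.0176 0.6067 0.1637]
stand 8305 ((591.2055053710938, 216.80203247070312), (191.35997009277344, 85.43222045898438), 73.75601196289062)
[ 0.105   0.08    1.7258  0.0003  1.3361 -1.4966] [0.5735 0.162  0.2793]
[318.0523 182.9772]
[317.8249 168.814 ]
```

View pics/w1.png

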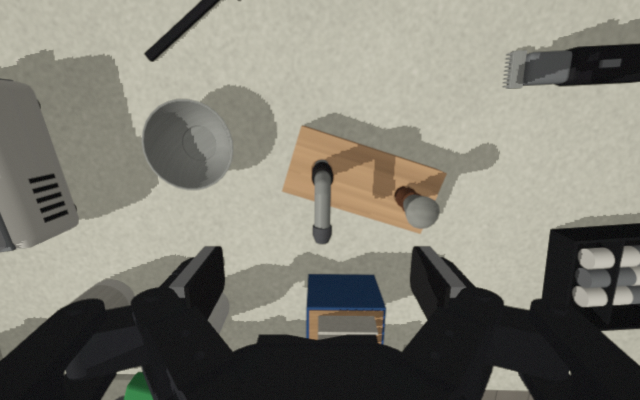

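The wrist view shows the pipe elbow at about (321,172), the nozzle tip at (321,235), and the shaving brush at (420,208). The fingers clear both. The arm was still settling, so I'm measuring again.

Run:
```python
from h import *
np.set_printoptions(precision=4,suppress=True)
for i in range(3):
    M,I,D=shot("wrist"); P=cloud(M,D)
    Q=P.reshape(-1,3); x,y,z=Q.T
    m=(abs(x-.6)<.1)&(abs(y-.16)<.04)&(z>.115)&(z<.13); q=Q[m]
    l=cv2.fitLine(q[:,:2].astype(np.float32),cv2.DIST_HUBER,0,0.01,0.01).ravel()
    m=(abs(x-.6)<.12)&(abs(y-.21)<.13)&(z>.03)&(z<.05); b=cv2.minAreaRect((Q[m][:,:2]*1000).astype(np.float32))
    print(ctrl.get_state()['eef_pos'],q.min(0),q.max(0),l,b)
m=(abs(x-.6)<.1)&(abs(y-.16)<.04)&(z>.052)&(z<.1); q=Q[m]; print(q.min(0),q.max(0),np.median(q,0))
goto([.575,.1585,.056],181)
```

```text
[0.5735 0.1621 0.2793] [0.5722 0.1543 0.115 ] [0.6412 0.1745 0.1259] [0.9999 0.0129 0.6064 0.1637] ((591.1791381835938, 216.70086669921875), (191.18858337402344, 85.5489730834961), 73.75054168701172)
[0.5735 0.1621 0.2793] [0.5722 0.1544 0.115 ] [0.6411 0.1745 0.1262] [0.9998 0.0191 0.6066 0.1638] ((591.2427368164062, 216.80709838867188), (191.29566955566406, 85.719482421875), 73.72410583496094)
[0.5736 0.1619 0.2794] [0.5723 0.1544 0.1151] [0.641  0.1746 0.1261] [0.9999 0.0167 0.6066 0.1638] ((590.9970703125, 216.7066192626953), (191.14939880371094, 85.54935455322266), 73.61628723144531)
[0.5639 0.1513 0.052 ] [0.5823 0.1755 0.0999] [0.5676 0.163  0.0945]
delta [-0.0013 -0.0035  0.2234] rot [0.0001 0.     0.0136] deg 0.8 rows 3.57
```

carry_out:
  deltas: [-0.0025, 0.001, 0.055, 0, 0, 0.014, -0.0025, 0.001, 0.11, 0, 0, 0.014, -0.0025, 0.001, 0.16, 0, 0, 0.014, -0.0025, 0.001, 0.2, 0, 0, 0.014, -0.0025, 0.001, 0.222, 0, 0, 0.014]

```text
time: 3.18
eef_pos: [0.5747, 0.1625, 0.0544]
tcp_rot: [-0.008, 1.0, -0.0, -0.002]
contact_force: [0.6, 0.4, 0.8]
opening: 1.0
finger_force: 0.0
```

carry_out:
  deltas: [0, 0, 0, 0, 0, 0, 0, 0, 0, 0, 0, 0, 0, 0, 0, 0, 0, 0]

```text
time: 3.55
eef_pos: [0.5779, 0.1622, 0.0593]
tcp_rot: [-0.008, 1.0, 0.0, 0.002]
contact_force: [0.0, 0.5, -0.3]
opening: 1.003
finger_force: 0.0
```

Run:
```python
from h import *
np.set_printoptions(precision=4,suppress=True)
M,I,D=shot("wrist","w2.png"); print(ctrl.get_state()); goto([.576,.163,.057],181)
```

```text
{'time': 3.6, 'qpos': array([ 0.1046,  0.3195,  1.8779, -0.    ,  0.941 , -1.4817]), 'dq': array([-0.0021,  0.0027,  0.006 , -0.0011,  0.0003, -0.0002]), 'joint_efforts': array([  0.0367, -36.7745, -24.2886,   0.0007,  -0.0029,   0.0001]), 'eef_pos': array([0.5778, 0.1621, 0.0591]), 'tcp_rot': array([-0.0078,  1.    ,  0.0001,  0.0016]), 'contact_force': array([-0.5669,  0.1187,  0.0287]), 'wrist_torque': array([-0.0415,  0.0193, -0.0189]), 'finger_force': 0.0, 'opening': 1.0000789934210013}
delta [0.0018 0.0009 0.0021] rot [ 0.0002  0.0031 -0.0019] deg 0.2 rows 0.05
```

View pics/w2.png

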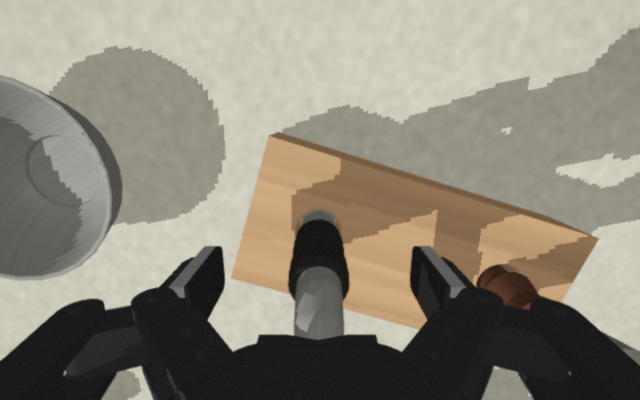

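The pipe sleeve is at column 319, midway between the pads (222 and 413). Closing now.

carry_out:
  deltas: [0, 0, 0, 0, 0, 0, 0, 0, 0, 0, 0, 0, 0, 0, 0, 0, 0, 0, 0, 0, 0, 0, 0, 0, 0, 0, 0, 0, 0, 0]
  grip: 0
  grip_force: 60

```text
time: 4.22
eef_pos: [0.5768, 0.1619, 0.0575]
tcp_rot: [-0.008, 1.0, 0.0, 0.0]
contact_force: [-1.1, 0.1, 2.0]
opening: 0.267
finger_force: 58.6
```

carry_out:
  deltas: [0, 0, 0, 0, 0, 0, 0, 0, 0, 0, 0, 0, 0, 0, 0, 0, 0, 0, 0, 0, 0, 0, 0, 0]

```text
time: 4.72
eef_pos: [0.5768, 0.1619, 0.0575]
tcp_rot: [-0.008, 1.0, 0.0, 0.0]
contact_force: [-0.7, 0.7, 2.0]
opening: 0.262
finger_force: 58.6
```

Run:
```python
from h import *
np.set_printoptions(precision=4,suppress=True)
print(ctrl.get_state()); goto([.576,.163,.057],181)
```

```text
{'time': 4.725, 'qpos': array([ 0.1043,  0.3213,  1.8793,  0.0001,  0.9408, -1.4817]), 'dq': array([-0.    ,  0.0011,  0.0007, -0.0013, -0.0002,  0.0012]), 'joint_efforts': array([ -0.248 , -35.7184, -23.5663,  -0.0696,  -0.1185,  -0.0023]), 'eef_pos': array([0.5768, 0.1619, 0.0575]), 'tcp_rot': array([-0.0076,  1.    ,  0.    ,  0.0001]), 'contact_force': array([-0.6625,  0.6807,  1.9739]), 'wrist_torque': array([0.1101, 0.1027, 0.0313]), 'finger_force': 58.58265995979309, 'opening': 0.26225390062104764}
delta [0.0007 0.0012 0.0005] rot [ 0.0001  0.0002 -0.0023] deg 0.1 rows 0.02
```

carry_out:
  deltas: [0, 0, -0.015, 0, 0, 0, 0, 0, -0.045, 0, 0, 0, 0, 0, -0.09, 0, 0, 0, 0, 0, -0.14, 0, 0, 0, 0, 0, -0.18, 0, 0, 0]

```text
time: 5.35
eef_pos: [0.5767, 0.1618, 0.24]
tcp_rot: [-0.008, 1.0, 0.0, 0.001]
contact_force: [0.8, -0.2, -2.0]
opening: 0.264
finger_force: 58.7
```

Run:
```python
from h import *
np.set_printoptions(precision=4,suppress=True)
# hover: 100 mm toward front side of the outlet to let wrist camera see
s=ctrl.get_state(); print(s["contact_force"],s["wrist_torque"],s["opening"],s["finger_force"])
goto([.5565,-.2747,.235],8.7)
```

```text
[ 0.8274 -0.1662 -2.0393] [0.0026 0.0096 0.0398] 0.26409784618047866 58.71040463447571
delta [ 0.0269 -0.4361  0.005 ] rot [0.0028 0.0002 3.0049] deg 172.2 rows 16.09
```

carry_out:
  deltas: [0, -0.026, 0, 0, 0, 0.18, 0, -0.052, 0, 0, 0, 0.36, 0, -0.078, 0, 0, 0, 0.54, 0, -0.104, 0, 0, 0, 0.72, 0, -0.13, 0, 0, 0, 0.9]

```text
time: 5.98
eef_pos: [0.5782, 0.031, 0.2375]
tcp_rot: [0.431, 0.902, -0.0, -0.0]
contact_force: [-0.3, -1.1, -1.5]
opening: 0.263
finger_force: 58.6
```

Run:
```python
from h import *
goto([.5565,-.2747,.235],8.7)
```

```text
delta [-0.224  -0.2091  0.0026] rot [-2.0000e-04  3.0000e-04  2.0991e+00] deg 120.3 rows 11.24
```

carry_out:
  deltas: [-0.0187, -0.0174, 0, 0, 0, 0.175, -0.0373, -0.0348, 0, 0, 0, 0.35, -0.056, -0.0523, 0, 0, 0, 0.525, -0.0747, -0.0697, 0, 0, 0, 0.7, -0.0933, -0.0871, 0, 0, 0, 0.875]

```text
time: 6.6
eef_pos: [0.5699, -0.0963, 0.2375]
tcp_rot: [0.773, 0.635, -0.0, -0.0]
contact_force: [0.2, 0.3, -1.0]
opening: 0.266
finger_force: 58.7
```

Run:
```python
from h import *
goto([.5565,-.2747,.235],8.7)
```

```text
delta [-0.1776  0.0214  0.0025] rot [-2.0000e-04  3.0000e-04  1.2242e+00] deg 70.1 rows 6.56
```

carry_out:
  deltas: [-0.025, 0.003, 0, 0, 0, 0.175, -0.05, 0.006, 0, 0, 0, 0.35, -0.075, 0.009, 0, 0, 0, 0.525, -0.1, 0.012, 0, 0, 0, 0.7, -0.125, 0.015, 0, 0, 0, 0.875]

```text
time: 7.22
eef_pos: [0.5611, -0.2218, 0.2375]
tcp_rot: [0.969, 0.248, -0.0, -0.0]
contact_force: [0.1, 0.3, -2.0]
opening: 0.263
finger_force: 58.7
```

Run:
```python
from h import *
goto([.5565,-.2747,.235],8.7)
```

```text
delta [-0.0295  0.0442  0.0025] rot [-2.000e-04  3.000e-04  3.491e-01] deg 20.0 rows 1.87
```

carry_out:
  deltas: [-0.015, 0.022, 0.001, 0, 0, 0.175, -0.0295, 0.0442, 0.0025, 0, 0, 0.349, -0.0295, 0.0442, 0.0025, 0, 0, 0.349, -0.0295, 0.0442, 0.0025, 0, 0, 0.349, -0.0295, 0.0442, 0.0025, 0, 0, 0.349]

```text
time: 7.85
eef_pos: [0.5573, -0.2731, 0.235]
tcp_rot: [0.997, 0.08, 0.0, -0.0]
contact_force: [0.5, -0.5, -1.8]
opening: 0.266
finger_force: 58.8
```

Run:
```python
from h import *
np.set_printoptions(precision=4,suppress=True)
goto([.5565,-.2747,.235],8.7)
M,I,D=shot("wrist","w3.png"); P=cloud(M,D)
for q in ("outlet","steamer","pipe"):
    for r in ctrl.find_in("wrist",q)[:2]: print(q,np.round(r["uv"],1),round(r["score"],2),at_depth(M,r["uv"],D))
np.savez("w3.npz",I=I,D=D,P=P)
c=I[60:340,160:480]; cv2.imwrite("pics/w3c.png",cv2.cvtColor(cv2.resize(c,None,fx=2.1,fy=2.1,interpolation=cv2.INTER_CUBIC),cv2.COLOR_RGB2BGR))
print(proj(M,[.5565,-.2747,.134]),ctrl.get_state()['eef_pos'])
```

```text
delta [-0.0011  0.0014 -0.    ] rot [-0.0003 -0.0001  0.0078] deg 0.4 rows 0.04
steamer [315.8 139.3] 0.93 [ 0.6043 -0.2637  0.1186]
pipe [315.7 278.6] 0.85 [ 0.5679 -0.2702  0.279 ]
[319.7896 201.4896] [ 0.5574 -0.2735  0.235 ]
```

View pics/w3c.png

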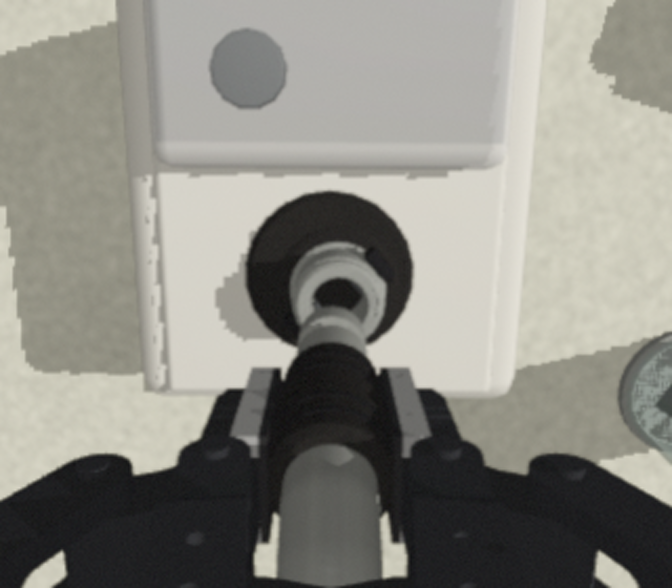

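The steel fitting shows at crop (339,295), full image about (321,200), with its bore partly hidden by the pipe end at crop (333,325). Next I'm fitting the rim from depth and measuring the pipe's axis.

```bash
cat > fit.py <<'E'
from h import *
from scipy.optimize import least_squares
np.set_printoptions(precision=4,suppress=True)
def analyse(P):
    s=ctrl.get_state(); Rt=R.from_quat(s["tcp_rot"]); e=s["eef_pos"]
    Q=P.reshape(-1,3); T=Rt.inv().apply(Q-e)   # tool coords
    nom=np.array([.5565,-.2747])
    rr=np.hypot(*(Q[:,:2]-nom).T)
    m=(rr<.03)&(abs(Q[:,2]-.134)<.0035); q=Q[m]
    print("rim pts",m.sum(),"z",np.median(q[:,2]))
    # rim annulus 11..18.5 mm: fit centre penalising points outside the annulus
    f=lambda c:(lambda d:np.maximum(d-.0185,0)+np.maximum(.011-d,0))(np.hypot(*(q[:,:2]-c).T))
    best=min((least_squares(f,q[:,:2].mean(0)+o,loss="soft_l1",f_scale=.0005) for o in np.array([[a,b] for a in(-.004,0,.004) for b in(-.004,0,.004)])),key=lambda r:r.cost)
    print("rim centre world",best.x,"offset",best.x-nom,"cost",best.cost)
    # pipe axis in tool: lower bare pipe (r=10), tool z from +.008 to +.040
    m=(np.hypot(T[:,0],T[:,1])<.016)&(T[:,2]>.008)&(T[:,2]<.043)
    t=T[m]; g=lambda p:np.hypot(t[:,0]-p[0]-p[2]*t[:,2],t[:,1]-p[1]-p[3]*t[:,2])-.010
    r=least_squares(g,[0,0,0,0],loss="soft_l1",f_scale=.0005)
    print("pipe pts",m.sum(),"axis tool x0,y0,slopes",r.x,"at end",r.x[:2]+r.x[2:]*.0435,"maxz",np.percentile(t[:,2],98) if len(t) else 0)
    m2=(np.hypot(T[:,0],T[:,1])<.018)&(T[:,2]>-.03)&(T[:,2]<.005); t2=T[m2]; print("sleeve",m2.sum(),t2.min(0) if len(t2) else 0,t2.max(0) if len(t2) else 0)
    end=e+Rt.apply([*(r.x[:2]+r.x[2:]*.0435),.0435]); print("pipe end world",end, "rim - end, tool:",Rt.inv().apply(np.append(best.x,end[2])-end))
    return best.x,end
E
python3 - <<'E'
from fit import *
analyse(np.load("w3.npz")["P"])
M,I,D=shot("wrist"); analyse(cloud(M,D))
# top view of the fitting unoccluded from first picture
a=cv2.imread("pics/top0.png"); cv2.imwrite("pics/topf.png",cv2.resize(a[170:240,370:450],None,fx=8,fy=8,interpolation=cv2.INTER_CUBIC))
M=model("top"); print("nominal rim proj",proj(M,[.5565,-.2747,.134]))
for dx,dy in ((.0185,0),(-.0185,0),(0,.0185),(0,-.0185)): print(proj(M,[.5565+dx,-.2747+dy,.134]))
E
```

```text
rim pts 619 z 0.1344087534395745
rim centre world [ 0.5532 -0.2756] offset [-0.0033 -0.0009] cost 2.0439432635948274e-08
pipe pts 493 axis tool x0,y0,slopes [ 0.0025 -0.0013 -0.0123  0.0065] at end [ 0.002 -0.001] maxz 0.04164093710623292
sleeve 1724 [ 0.0055 -0.0137 -0.03  ] [0.0153 0.0138 0.005 ]
pipe end world [ 0.5592 -0.2722  0.1915] rim - end, tool: [-0.0065  0.0025 -0.    ]
rim pts 615 z 0.1343785735597469
rim centre world [ 0.5533 -0.2756] offset [-0.0032 -0.0009] cost 1.8723271714384814e-08
pipe pts 491 axis tool x0,y0,slopes [ 0.0026 -0.001  -0.0134  0.005 ] at end [ 0.002  -0.0008] maxz 0.041850483634528854
sleeve 1718 [ 0.0056 -0.0139 -0.03  ] [0.0153 0.0138 0.0049]
pipe end world [ 0.5593 -0.2725  0.1915] rim - end, tool: [-0.0063  0.0021 -0.    ]
nominal rim proj [409.8831 205.2137]
[409.6102 199.5365]
[410.1577 210.9094]
[404.1471 205.3521]
[415.6208 205.0753]
```

carry_out:
  deltas: [-0.022, 0, 0.01, 0, 0, 0, -0.043, 0, 0.025, 0, 0, 0, -0.043, 0, 0.04, 0, 0, 0, -0.043, 0, 0.04, 0, 0, 0, -0.043, 0, 0.04, 0, 0, 0]

```text
time: 8.72
eef_pos: [0.5157, -0.2809, 0.1954]
tcp_rot: [0.997, 0.079, 0.0, 0.0]
contact_force: [-0.1, 0.1, -1.0]
opening: 0.266
finger_force: 58.8
```

carry_out:
  deltas: [0, 0, 0, 0, 0, 0, 0, 0, 0, 0, 0, 0, 0, 0, 0, 0, 0, 0]

```text
time: 9.1
eef_pos: [0.515, -0.2809, 0.1951]
tcp_rot: [0.997, 0.079, 0.0, 0.0]
contact_force: [0.4, 0.5, -1.7]
opening: 0.265
finger_force: 58.8
```

Run:
```python
from fit import *
M,I,D=shot("wrist"); P=cloud(M,D); print(analyse(P)); print(ctrl.get_state()["eef_pos"])
np.savez("w4.npz",I=I,D=D,P=P)
M2,I2,D2=shot("wrist"); analyse(cloud(M2,D2))
c=I[90:250,230:420]; cv2.imwrite("pics/w4c.png",cv2.cvtColor(cv2.resize(c,None,fx=3.7,fy=3.7,interpolation=cv2.INTER_CUBIC),cv2.COLOR_RGB2BGR))
```

```text
rim pts 1352 z 0.13438805762364625
rim centre world [ 0.5534 -0.2757] offset [-0.0031 -0.001 ] cost 1.2891638068017962e-07
pipe pts 491 axis tool x0,y0,slopes [ 0.0026 -0.0009 -0.012   0.0063] at end [ 0.0021 -0.0006] maxz 0.04157068993723261
sleeve 1717 [ 0.0059 -0.0137 -0.03  ] [0.0153 0.0137 0.005 ]
pipe end world [ 0.5169 -0.2799  0.1515] rim - end, tool: [0.0367 0.0016 0.    ]
(array([ 0.5534, -0.2757]), array([ 0.5169, -0.2799,  0.1515]))
[ 0.5149 -0.2809  0.195 ]
rim pts 1354 z 0.1343181353946673
rim centre world [ 0.5534 -0.2757] offset [-0.0031 -0.001 ] cost 7.753243840209977e-08
pipe pts 492 axis tool x0,y0,slopes [ 0.0025 -0.0009 -0.0115  0.0066] at end [ 0.002  -0.0006] maxz 0.041789297302022535
sleeve 1707 [ 0.0059 -0.0136 -0.03  ] [0.0152 0.0136 0.0049]
pipe end world [ 0.5168 -0.2799  0.1515] rim - end, tool: [0.0368 0.0016 0.    ]
```

View pics/w4c.png

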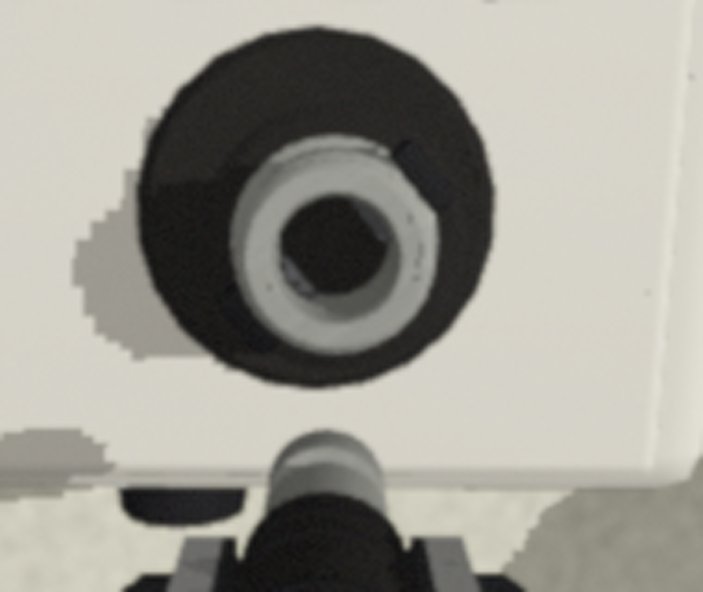

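Run:
```python
from fit import *
d=np.load("w4.npz"); I,D,P=d["I"],d["D"],d["P"]
s=ctrl.get_state(); T=R.from_quat(s["tcp_rot"]).inv().apply(P.reshape(-1,3)-s["eef_pos"]).reshape(P.shape)
print("depth edges of pipe")
for v in range(206,236,2):
    r=D[v]; m=np.where((r[280:360]<.225)&(r[280:360]>0))[0]+280
    c=m[(m>290)&(m<345)]
    if len(c): print(v,c.min(),c.max(),(c.min()+c.max())/2,"D",D[v,318],"T left/right y",T[v,c.min(),1],T[v,c.max(),1],"z",T[v,318,2],"x",T[v,318,0])
print("rim")
for v in range(128,186,4):
    z=P[v,:,2]; m=np.where(abs(z[270:370]-.134)<.003)[0]+270
    if len(m): 
        gaps=np.where(np.diff(m)>3)[0]; print(v,m.min(),m.max(),(m.min()+m.max())/2,[(m[g],m[g+1],(m[g]+m[g+1])/2) for g in gaps], T[v,m.min(),1],T[v,m.max(),1])
g=cv2.cvtColor(I,cv2.COLOR_RGB2GRAY)
for v in (212,218): print(v,g[v,295:345])
for v in (155,160,165): print(v,g[v,285:355])
```

```text
depth edges of pipe
206 316 319 317.5 D 0.19180588 T left/right y -0.0013898052707451663 0.00048579360379338914 z 0.040696908757656705 x 0.012903613783674796
208 310 325 317.5 D 0.18866739 T left/right y -0.005100719797758906 0.004246151736726289 z 0.03736760654041332 x 0.012614777655171123
210 307 327 317.0 D 0.185571 T left/right y -0.0070109629295130515 0.005441701869876337 z 0.03408914492431824 x 0.012352635218400946
212 305 329 317.0 D 0.1843701 T left/right y -0.008251062925040385 0.0066567373686333385 z 0.03263037256842086 x 0.011558419104993736
214 304 331 317.5 D 0.1835555 T left/right y -0.008803441601875238 0.007987788611235055 z 0.03154372372581233 x 0.010660476428196022
216 303 332 317.5 D 0.17434499 T left/right y -0.009315433252119028 0.008680880959131955 z 0.022474147698733925 x 0.012404980321940295
218 302 332 317.0 D 0.1714453 T left/right y -0.010084386472817584 0.008387051442936801 z 0.019427438676242862 x 0.012246369207062997
220 302 332 317.0 D 0.1670343 T left/right y -0.00972457760867791 0.00819179464290174 z 0.014958130993252385 x 0.01261654949159485
222 302 
[... 2746 characters left out ...]
  27  26  27  25  23  23  27  30  41  49  61  75 100 134
 147 150 150 149 143 153 163 161 144  99  50  41  40  40  39  40]
160 [ 25  24  26  27  26  22  29  51  82  97 107 137 154 156 155 156 155 155
 147 134 106  77  71  56  37  28  27  30  27  26  27  26  27  25  23  27
  25  27  24  25  26  20  25  26  27  25  27  31  47  68  77  77  86 118
 141 150 149 134 139 157 164 162 129  67  40  42  39  42  42  43]
165 [ 27  25  27  26  25  26  23  29  48  79  95 111 138 151 151 152 151 153
 154 149 139 113  84  78  78  76  72  56  38  28  25  28  24  25  28  25
  26  23  22  27  24  24  29  27  39  57  74  79  81  80  80  87 118 144
 153 151 140 131 142 154 156 128  74  43  40  40  42  42  41  39]
```

Everything is consistent in this frame: rim centre at crop (340,250), column 319.6, and pipe end at column 317.4. The pipe needs to move about +36.8 mm in x and +1.6 mm in y (tool axes).

carry_out:
  deltas: [0.013, 0.0008, 0, 0, 0, 0, 0.026, 0.0016, 0, 0, 0, 0, 0.0368, 0.0016, 0, 0, 0, 0, 0.0368, 0.0016, 0, 0, 0, 0, 0.0368, 0.0016, 0, 0, 0, 0]

```text
time: 9.82
eef_pos: [0.5514, -0.2765, 0.1946]
tcp_rot: [0.997, 0.079, -0.0, -0.0]
contact_force: [-0.1, -0.5, -1.1]
opening: 0.264
finger_force: 58.8
```

carry_out:
  deltas: [0, 0, 0.003, 0, 0, 0, 0, 0, 0.006, 0, 0, 0, 0, 0, 0.009, 0, 0, 0, 0, 0, 0.009, 0, 0, 0, 0, 0, 0.009, 0, 0, 0]

```text
time: 10.45
eef_pos: [0.5514, -0.2767, 0.1859]
tcp_rot: [0.997, 0.079, 0.0, 0.0]
contact_force: [0.4, -0.4, -2.7]
opening: 0.264
finger_force: 58.8
```

Run:
```python
from fit import *
M,I,D=shot("wrist"); P=cloud(M,D); analyse(P); s=ctrl.get_state(); print(s["eef_pos"],s["contact_force"])
c=I[140:260,240:400]; cv2.imwrite("pics/w5c.png",cv2.cvtColor(cv2.resize(c,None,fx=4,fy=4,interpolation=cv2.INTER_CUBIC),cv2.COLOR_RGB2BGR))
```

```text
rim pts 928 z 0.13432252991181093
rim centre world [ 0.5534 -0.2757] offset [-0.0031 -0.001 ] cost 2.244206316147651e-08
pipe pts 491 axis tool x0,y0,slopes [ 0.0025 -0.0009 -0.0123  0.0048] at end [ 0.0019 -0.0007] maxz 0.041520898870708145
sleeve 1738 [ 0.0056 -0.0139 -0.03  ] [0.0151 0.0138 0.0049]
pipe end world [ 0.5533 -0.2757  0.1425] rim - end, tool: [0.0001 0.0001 0.    ]
[ 0.5515 -0.2767  0.186 ] [-0.5767 -0.2822 -0.9231]
```

View pics/w5c.png

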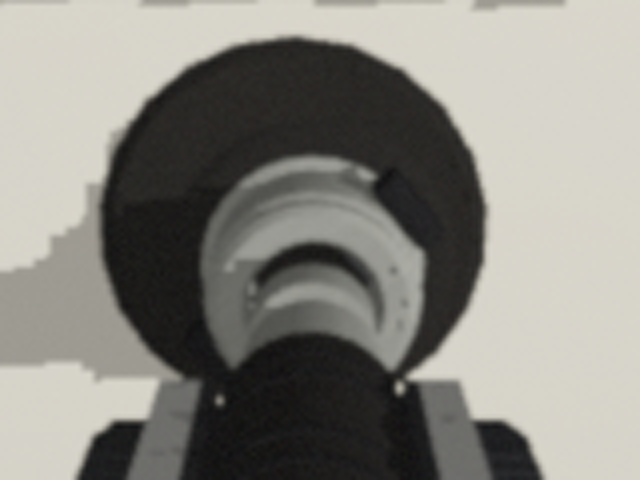

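The pipe end at crop (313,300) sits over the bore at (315,290), so it is aligned. Descending gently.

carry_out:
  deltas: [0, 0, 0.002, 0, 0, 0, 0, 0, 0.004, 0, 0, 0, 0, 0, 0.006, 0, 0, 0, 0, 0, 0.008, 0, 0, 0, 0, 0, 0.01, 0, 0, 0]

```text
time: 11.12
eef_pos: [0.5514, -0.2766, 0.1756]
tcp_rot: [0.997, 0.079, -0.0, -0.0]
contact_force: [0.1, -0.2, -1.6]
opening: 0.263
finger_force: 58.8
```

carry_out:
  deltas: [0, 0, 0.001, 0, 0, 0, 0, 0, 0.002, 0, 0, 0, 0, 0, 0.003, 0, 0, 0, 0, 0, 0.004, 0, 0, 0]

```text
time: 11.62
eef_pos: [0.5514, -0.2766, 0.1718]
tcp_rot: [0.997, 0.079, 0.0, 0.0]
contact_force: [-0.4, 0.3, -1.4]
opening: 0.267
finger_force: 58.8
```

carry_out:
  deltas: [0, 0, 0.001, 0, 0, 0, 0, 0, 0.002, 0, 0, 0, 0, 0, 0.003, 0, 0, 0, 0, 0, 0.004, 0, 0, 0]

```text
time: 12.12
eef_pos: [0.5515, -0.2767, 0.1684]
tcp_rot: [0.997, 0.079, 0.0, 0.0]
contact_force: [-0.6, 1.3, 2.3]
opening: 0.268
finger_force: 58.9
```

carry_out:
  deltas: [0, 0, 0.001, 0, 0, 0, 0, 0, 0.002, 0, 0, 0, 0, 0, 0.003, 0, 0, 0, 0, 0, 0.004, 0, 0, 0]

```text
time: 12.62
eef_pos: [0.5513, -0.2766, 0.1634]
tcp_rot: [0.997, 0.079, -0.0, -0.0]
contact_force: [0.3, 0.4, 1.3]
opening: 0.264
finger_force: 58.9
```

carry_out:
  deltas: [0, 0, 0.001, 0, 0, 0, 0, 0, 0.002, 0, 0, 0, 0, 0, 0.003, 0, 0, 0, 0, 0, 0.004, 0, 0, 0]

```text
time: 13.12
eef_pos: [0.5514, -0.2767, 0.1598]
tcp_rot: [0.997, 0.079, 0.0, 0.0]
contact_force: [-0.9, 0.0, 1.4]
opening: 0.266
finger_force: 58.9
```

carry_out:
  deltas: [0, 0, 0.001, 0, 0, 0, 0, 0, 0.002, 0, 0, 0, 0, 0, 0.003, 0, 0, 0, 0, 0, 0.004, 0, 0, 0]

```text
time: 13.62
eef_pos: [0.5514, -0.2767, 0.1558]
tcp_rot: [0.997, 0.079, 0.0, 0.0]
contact_force: [-0.9, 0.1, 0.6]
opening: 0.266
finger_force: 58.9
```

Now the last few millimetres, in half-millimetre steps.

carry_out:
  deltas: [0, 0, 0.0007, 0, 0, 0, 0, 0, 0.0014, 0, 0, 0, 0, 0, 0.002, 0, 0, 0]

```text
time: 14.0
eef_pos: [0.5511, -0.2764, 0.1534]
tcp_rot: [0.997, 0.079, -0.0, -0.0]
contact_force: [-0.1, 0.2, -2.1]
opening: 0.268
finger_force: 58.9
```

carry_out:
  deltas: [0, 0, 0.0005, 0, 0, 0, 0, 0, 0.001, 0, 0, 0, 0, 0, 0.0015, 0, 0, 0]

```text
time: 14.38
eef_pos: [0.5512, -0.2765, 0.1519]
tcp_rot: [0.997, 0.079, -0.0, -0.0]
contact_force: [-0.2, 0.6, -1.4]
opening: 0.264
finger_force: 58.9
```

carry_out:
  deltas: [0, 0, 0.0004, 0, 0, 0, 0, 0, 0.0008, 0, 0, 0]

```text
time: 14.62
eef_pos: [0.5514, -0.2766, 0.1515]
tcp_rot: [0.997, 0.079, -0.0, -0.0]
contact_force: [-0.6, -0.1, -0.8]
opening: 0.264
finger_force: 58.9
```

carry_out:
  deltas: [0, 0, 0.0003, 0, 0, 0, 0, 0, 0.0005, 0, 0, 0]

```text
time: 14.88
eef_pos: [0.5515, -0.2767, 0.1515]
tcp_rot: [0.997, 0.079, 0.0, 0.0]
contact_force: [-0.8, 1.2, 1.0]
opening: 0.273
finger_force: 58.9
```

carry_out:
  deltas: [0, 0, 0.0005, 0, 0, 0, 0, 0, 0.0005, 0, 0, 0]

```text
time: 15.12
eef_pos: [0.5516, -0.2767, 0.1514]
tcp_rot: [0.997, 0.079, 0.0, 0.0]
contact_force: [-2.4, 1.6, 5.3]
opening: 0.264
finger_force: 59.3
```

carry_out:
  deltas: [0, 0, 0.0005, 0, 0, 0, 0, 0, 0.0005, 0, 0, 0]

```text
time: 15.38
eef_pos: [0.5516, -0.2767, 0.1514]
tcp_rot: [0.997, 0.079, 0.0, 0.0]
contact_force: [-1.7, 1.3, 5.8]
opening: 0.264
finger_force: 59.6
```

carry_out:
  deltas: [0, 0, 0.0005, 0, 0, 0, 0, 0, 0.001, 0, 0, 0, 0, 0, 0.001, 0, 0, 0]

```text
time: 15.75
eef_pos: [0.5518, -0.2768, 0.1513]
tcp_rot: [0.997, 0.079, 0.0, 0.0]
contact_force: [-3.4, 2.7, 9.8]
opening: 0.267
finger_force: 59.9
```

carry_out:
  deltas: [0, 0, 0.0005, 0, 0, 0, 0, 0, 0.001, 0, 0, 0, 0, 0, 0.001, 0, 0, 0]

```text
time: 16.12
eef_pos: [0.5518, -0.2768, 0.1512]
tcp_rot: [0.997, 0.079, 0.0, 0.0]
contact_force: [-5.1, 3.1, 12.8]
opening: 0.266
finger_force: 60.2
```

carry_out:
  deltas: [0, 0, 0.0007, 0, 0, 0, 0, 0, 0.0014, 0, 0, 0, 0, 0, 0.002, 0, 0, 0, 0, 0, 0.002, 0, 0, 0]

```text
time: 16.62
eef_pos: [0.5521, -0.2768, 0.1511]
tcp_rot: [0.997, 0.079, 0.0, 0.0]
contact_force: [-6.6, 4.9, 18.7]
opening: 0.262
finger_force: 60.7
```

Run:
```python
from fit import *
s=ctrl.get_state(); print(s)
M,I,D=shot("wrist"); Q=cloud(M,D).reshape(-1,3)
# boundary sleeve bottom / rim visible? report rim
m=(np.hypot(Q[:,0]-.5534,Q[:,1]+.2757)<.03)&(abs(Q[:,2]-.134)<.0035); print(m.sum(),Q[m].mean(0))
```

```text
{'time': 16.625, 'qpos': array([-0.6289,  0.2371,  1.7894,  0.0001,  1.1141,  0.7836]), 'dq': array([-0.0009,  0.0019,  0.0008, -0.0009, -0.0004,  0.0006]), 'joint_efforts': array([ -0.8822, -26.5584, -22.7191,  -0.0521,  -2.4549,   0.0337]), 'eef_pos': array([ 0.5521, -0.2768,  0.1511]), 'tcp_rot': array([0.9969, 0.0791, 0.0004, 0.0003]), 'contact_force': array([-6.5896,  4.9102, 18.6634]), 'wrist_torque': array([ 1.0929,  1.4226, -0.0016]), 'finger_force': 60.73529541492462, 'opening': 0.2619967093487526}
1050 [ 0.5636 -0.2741  0.1341]
```

Solid stop at the home height with about 20 N pressed. Now the pull test.

carry_out:
  deltas: [0, 0, -0.002, 0, 0, 0, 0, 0, -0.004, 0, 0, 0, 0, 0, -0.006, 0, 0, 0, 0, 0, -0.007, 0, 0, 0, 0, 0, -0.008, 0, 0, 0]

```text
time: 17.3
eef_pos: [0.5511, -0.2765, 0.1531]
tcp_rot: [0.997, 0.079, -0.0, -0.0]
contact_force: [-0.4, 0.2, -1.6]
opening: 0.267
finger_force: 58.8
```

carry_out:
  deltas: [0, 0, -0.001, 0, 0, 0, 0, 0, -0.002, 0, 0, 0, 0, 0, -0.002, 0, 0, 0]

```text
time: 17.68
eef_pos: [0.5508, -0.2763, 0.154]
tcp_rot: [0.997, 0.079, -0.001, -0.001]
contact_force: [2.1, -1.6, -11.6]
opening: 0.267
finger_force: 59.2
```

carry_out:
  deltas: [0, 0, -0.0006, 0, 0, 0, 0, 0, -0.0006, 0, 0, 0, 0, 0, -0.0006, 0, 0, 0, 0, 0, -0.0006, 0, 0, 0]

```text
time: 18.18
eef_pos: [0.5505, -0.2761, 0.1546]
tcp_rot: [0.997, 0.079, -0.001, -0.001]
contact_force: [3.2, -2.6, -22.5]
opening: 0.265
finger_force: 59.7
```

The pull held at 12–20 N with no release. Easing off, then setting it back down on the seat.

carry_out:
  deltas: [0, 0, 0.0015, 0, 0, 0, 0, 0, 0.003, 0, 0, 0, 0, 0, 0.004, 0, 0, 0, 0, 0, 0.005, 0, 0, 0, 0, 0, 0.0055, 0, 0, 0]

```text
time: 18.8
eef_pos: [0.5522, -0.2771, 0.1536]
tcp_rot: [0.997, 0.079, 0.001, 0.001]
contact_force: [-1.4, 0.0, -4.5]
opening: 0.27
finger_force: 61.4
```

carry_out:
  deltas: [0, 0, 0, 0, 0, 0, 0, 0, 0, 0, 0, 0]

```text
time: 19.05
eef_pos: [0.5523, -0.2772, 0.1533]
tcp_rot: [0.997, 0.079, 0.001, 0.001]
contact_force: [-1.5, 1.6, -0.7]
opening: 0.266
finger_force: 61.7
```

carry_out:
  deltas: [0, 0, 0, 0, 0, 0, 0, 0, 0, 0, 0, 0, 0, 0, 0, 0, 0, 0, 0, 0, 0, 0, 0, 0]

```text
time: 19.55
eef_pos: [0.5519, -0.277, 0.1515]
tcp_rot: [0.997, 0.079, 0.001, 0.001]
contact_force: [-0.4, 0.5, -0.1]
opening: 0.266
finger_force: 61.7
```

Run:
```python
from fit import *
s=ctrl.get_state(); print(s)
M,I,D=shot("wrist","w6.png"); 
c=I[140:300,220:420]; cv2.imwrite("pics/w6c.png",cv2.cvtColor(cv2.resize(c,None,fx=3.7,fy=3.7,interpolation=cv2.INTER_CUBIC),cv2.COLOR_RGB2BGR))
```

```text
{'time': 19.55, 'qpos': array([-0.6294,  0.2361,  1.7899,  0.0001,  1.1139,  0.7837]), 'dq': array([ 0.0003, -0.0004, -0.0004,  0.0006,  0.0007, -0.0009]), 'joint_efforts': array([ -0.0983, -36.8484, -27.5733,  -0.0351,  -0.0858,  -0.0006]), 'eef_pos': array([ 0.5519, -0.277 ,  0.1515]), 'tcp_rot': array([0.9969, 0.0788, 0.0007, 0.0005]), 'contact_force': array([-0.4367,  0.488 , -0.124 ]), 'wrist_torque': array([ 0.0225,  0.0396, -0.0281]), 'finger_force': 61.72792911529541, 'opening': 0.2661343865558789}
```

View pics/w6c.png

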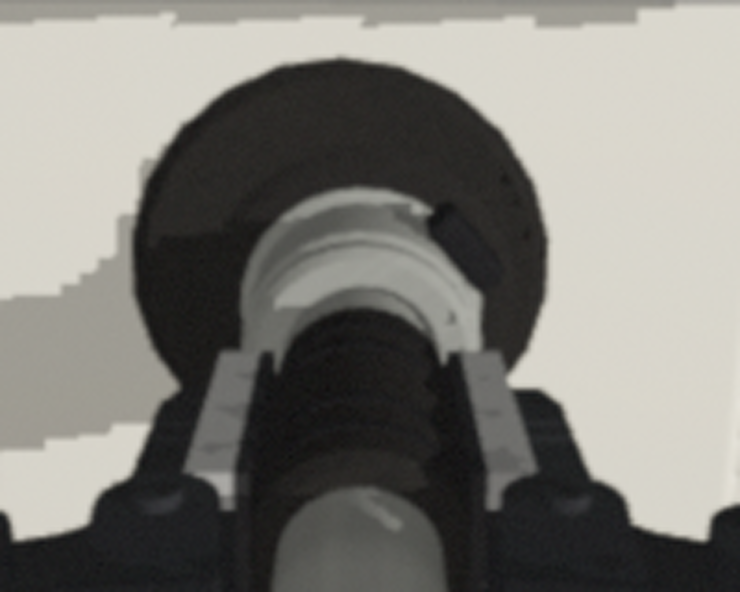

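The pipe stands in the fitting, with the sleeve's bottom edge (crop (355,315)) just above the rim. Pressing lightly to confirm it's on the seat.

carry_out:
  deltas: [0, 0, 0.0008, 0, 0, 0, 0, 0, 0.0016, 0, 0, 0, 0, 0, 0.0016, 0, 0, 0, 0, 0, 0.0016, 0, 0, 0]

```text
time: 20.1
eef_pos: [0.5521, -0.277, 0.1514]
tcp_rot: [0.997, 0.079, 0.001, 0.001]
contact_force: [-1.4, 1.2, 5.4]
opening: 0.265
finger_force: 62.5
```

carry_out:
  deltas: [0, 0, 0.0008, 0, 0, 0, 0, 0, 0.0016, 0, 0, 0, 0, 0, 0.0016, 0, 0, 0, 0, 0, 0.0016, 0, 0, 0]

```text
time: 20.6
eef_pos: [0.5522, -0.2771, 0.1513]
tcp_rot: [0.997, 0.079, 0.001, 0.001]
contact_force: [-3.1, 2.6, 11.1]
opening: 0.262
finger_force: 62.9
```

carry_out:
  deltas: [0, 0, -0.001, 0, 0, 0, 0, 0, -0.002, 0, 0, 0, 0, 0, -0.0028, 0, 0, 0, 0, 0, -0.0028, 0, 0, 0]

```text
time: 21.1
eef_pos: [0.5519, -0.2771, 0.1514]
tcp_rot: [0.997, 0.079, 0.001, 0.001]
contact_force: [0.3, 0.5, 4.9]
opening: 0.266
finger_force: 62.2
```

carry_out:
  deltas: [0, 0, 0, 0, 0, 0, 0, 0, 0, 0, 0, 0, 0, 0, 0, 0, 0, 0, 0, 0, 0, 0, 0, 0, 0, 0, 0, 0, 0, 0]
  grip: 100

```text
time: 21.72
eef_pos: [0.5514, -0.2766, 0.1506]
tcp_rot: [0.997, 0.079, -0.0, -0.0]
contact_force: [-0.0, -0.1, -0.1]
opening: 1.001
finger_force: 0.0
```

carry_out:
  deltas: [0, 0, 0, 0, 0, 0, 0, 0, 0, 0, 0, 0]

```text
time: 21.98
eef_pos: [0.5514, -0.2767, 0.1508]
tcp_rot: [0.997, 0.079, 0.0, 0.0]
contact_force: [0.2, 1.3, 0.6]
opening: 0.996
finger_force: 0.0
```

Released. Retreating straight up.

carry_out:
  deltas: [0, 0, -0.02, 0, 0, 0, 0, 0, -0.05, 0, 0, 0, 0, 0, -0.09, 0, 0, 0, 0, 0, -0.13, 0, 0, 0, 0, 0, -0.16, 0, 0, 0]

```text
time: 22.6
eef_pos: [0.5519, -0.2769, 0.3151]
tcp_rot: [0.997, 0.079, 0.002, 0.001]
contact_force: [0.3, -0.7, -0.4]
opening: 0.996
finger_force: 0.0
```

carry_out:
  deltas: [0.03, 0, 0, 0, 0, 0, 0.06, 0, 0, 0, 0, 0, 0.08, 0, 0, 0, 0, 0, 0.08, 0, 0, 0, 0, 0]

```text
time: 23.1
eef_pos: [0.6312, -0.2638, 0.3119]
tcp_rot: [0.997, 0.079, 0.0, 0.0]
contact_force: [-0.9, -0.1, -0.1]
opening: 1.0
finger_force: 0.0
```

Run:
```python
from fit import *
M,I,D=shot("wrist"); Q=cloud(M,D).reshape(-1,3); x,y,z=Q.T
m=(abs(x-.53)<.09)&(abs(y+.28)<.06)&(z>.195)&(z<.235); q=Q[m]
l=cv2.fitLine(q[:,:2].astype(np.float32),cv2.DIST_HUBER,0,0.01,0.01).ravel()
print(m.sum(),"top z",np.percentile(q[:,2],98),q.min(0),q.max(0),"nozzle deg",np.degrees(np.arctan2(l[1],l[0])),"want +-180 of 8.7")
for zz in (.20,.205,.21,.215): print(zz, [np.median(q[(q[:,0]>a)&(q[:,0]<a+.01),2]) for a in (.49,.51,.53,.55)]) if zz==.2 else None
S,J,E=shot("scene"); 
c=J[110:310,200:440]
a=cv2.resize(c,(480,400),interpolation=cv2.INTER_CUBIC); b=cv2.resize(I,(480,300))
cv2.imwrite("pics/end.png",cv2.cvtColor(np.vstack([a,b[:200]]),cv2.COLOR_RGB2BGR))
```

```text
1299 top z 0.21790324788338225 [ 0.4998 -0.2938  0.195 ] [ 0.5621 -0.2671  0.2195] nozzle deg 9.590176 want +-180 of 8.7
0.2 [np.float64(0.21037302341497646), np.float64(0.21586414114456018), np.float64(0.21588557530695762), np.float64(0.20826547868041337)]
```

View pics/end.png

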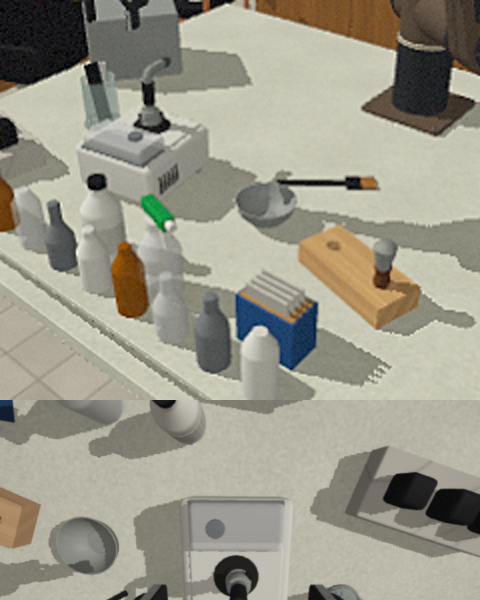

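The pipe is upright in the outlet at scene crop (150,85), with the nozzle over the front panel and its top at 0.218 m, as expected when fully home. The other items look undisturbed.

```bash
python3 -c "
from plant import ctrl
print(ctrl.get_state()['time'],ctrl.sign_off())"
```

```text
the job is handed in; nothing more can be done
23.2 None
```

The steam pipe is fitted and handed in at 23.2 s: fully home, upright, nozzle over the front panel (within about 1°), and released; it held the upward pull, which briefly reached about 20 N instead of 12 N, and I saw nothing else on the counter disturbed.

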